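# Hold the snap ring open at the turntable axle's groove

## Task

The paint turntable's axle needs its snap ring. Take the spreading pliers by their handles, put the jaws between the two lugs of the ring on its black holder, squeeze to the stop so that the ring opens and hangs on the pliers, then carry it over and slide it down around the axle until it is level with the middle of the groove. Finish there, still squeezing, with the ring held open, level and hanging free in the groove's height (do not let it snap in or lean on the axle); touch the ring with the pliers only and leave the two paint bottles and the jar where they stand.

Things in the scene. Friction and masses are not known exactly. Their poses are not given: they have to be found in the camera images.
- pliers_grip (a point): Where to grip the steel spreading pliers (215 mm long, lying flat): midway between the two black handles, half-way up their 18 mm height, 78 mm behind the pivot. x runs from handles to jaws, z up. At rest the handles are about parallel, 64 mm over their outer faces. Squeezed to the stop: 36 mm here, 39 mm at 11 mm ahead (there the pads bear).
- pliers: The pliers; origin at the pivot on the underside, x towards the jaws, z up. Squeezing the handles together spreads the jaws. A spring keeps the handles apart: about 12 N on each handle at the grip point from the start, about 27 N at the stop with the ring on the jaws, so squeeze with about 60 N. Weight 85 g, centre of mass 44 mm behind the pivot. To carry the pliers nearly shut, close only to 60 mm over the handles.
- pliers_jaws (a point): Middle of the jaw tips, 168 mm ahead of pliers_grip along x, same height. Each tip is 20 mm long and 17 mm tall with a slot facing outward, 11 mm tall and 2.5 mm deep, between an upper and a lower lip. Shut, the tips are 15 mm wide over the lips (19 mm at their near end); each moves out 1.15 mm per mm that one handle moves in, until at the stop the slot floors are 42.4 mm apart.
- pliers_left (a joint): Opening of one pliers lever (the other moves equally): 0 at rest, 0.18 rad at the stop (handles fully squeezed).
- rest: Fixed wooden block, 40 mm high, 62 mm wide, that carries the pliers; it ends about 26 mm ahead of pliers_grip, below which there is only the table. Origin at the table, near below the pivot; x as the pliers'.
- ring_centre (a point): Steel snap ring, 9 mm thick, 70 mm across, lying flat on its holder. Two sprung halves hinged at the back (32 mm along +x), two straight lugs pointing to -x. This point: centre of the round opening when spread, half-way up the thickness; z up. Bore 56 mm when spread, too small for the axle when closed.
- ring_lugs (a point): Midway between the ring's two lugs, half-way up their 9 mm thickness, 43 mm from ring_centre along -x. Lugs: 7 mm wide, free ends 13 mm beyond this point along -x, inner faces about 25 mm apart when closed, 42 mm when spread. Jaws enter from above or along +x, to this point; below the lugs is free space. As the jaws spread, the lugs enter their slots and the ring is carried, drooping up to 0.1 rad.
- ring_left (a joint): Opening of one half of the ring (the other moves equally): 0 closed, about 0.12 rad when held by the fully squeezed pliers.
- ring: The snap ring (both halves move with it); origin at the underside, 4.5 mm below ring_centre, same axes.
- ring_stand: Fixed black holder; the ring lies on its flat top, 50 mm above the table, round a low boss 6 mm high. Under the lugs there is only its foot, 12 mm high. Origin at the table below the ring's centre.
- groove (a point): On the axis of the fixed upright steel axle stub (50 mm diameter, top 110 mm above the table, top edge tapered over 4 mm), at the middle of its dark groove: 82 mm above the table, groove 14 mm tall, 43 mm diameter.
- axle: The fixed axle stub; origin at the table on its axis. Its foot is a round bearing housing 124 mm in diameter, 26 mm high.
- bottle_a_mid (a point): Taller paint bottle, bystander, 60 mm in diameter, 160 mm tall; point half-way up.
- bottle_b_mid (a point): Lower paint bottle, bystander, 56 mm in diameter, 140 mm tall; point half-way up.
- jar_mid (a point): Jar with a lid, bystander, 64 mm in diameter, 70 mm tall; point half-way up.

How it is judged:
On the way:
1. the ring, spread by the pliers, is lifted clear of its holder (value of joint ring_left above 0.08 rad and height (world z) of ring_centre above 0.075 m and contact force between ring and ring_stand below 0.05 N and contact force between ring and pliers above 2 N), for 0.2 s.
At the end, for the whole second after the job is handed in: The ring surrounds the axle (centre within 6 mm of its axis), within 4 mm of the groove's middle height, level within 0.12 rad, held open by more than 0.085 rad a half on pliers (opened by more than 0.14 rad) that the gripper still squeezes, at rest, pressing on the axle with less than 2 N (value of joint ring_left above 0.085 rad and value of joint pliers_left above 0.14 rad and horizontal distance between ring_centre and groove below 0.006 m and z of ring_centre in the frame of groove between -0.004 and 0.004 m and angle between ring_centre's own z axis and vertical below 0.12 rad and contact force between ring and axle below 2 N and contact force between pliers and axle below 1 N and contact force between ring and pliers above 2 N and contact force between the fingers and pliers above 5 N and linear speed of ring below 0.03 m/s); the arm keeps its last pose, push and grip.
It fails at once if the fingers touch the ring (contact force between the fingers and ring above 0.5 N).
It fails at once if a bottle or the jar is moved by more than 20 mm (distance of any of bottle_a_mid, bottle_b_mid, jar_mid from where it was at the start of the episode above 0.02 m).
It also fails if it takes over 53 s, if anything falls off the work surface, if the arm or the gripper's body presses on something with over 40 N, if the wrist force passes 120 N, or if a joint passes its speed limit or range.

## Robot

A 6-joint arm with a two-finger parallel gripper is mounted at the origin on the work surface. World frame = base frame: x ahead of the robot, y to its left, z up, the work surface at z = 0. Lengths are in m, angles in rad, forces in N, time in s.
With the tool pointing down it reaches from about 0.35 to 0.875 m from the base axis. Payload 15.5 kg.
Tool frame: the origin (TCP) lies midway between the tips of the shut fingers; the grasp point (between the pads) lies 19 mm behind it; z points along the fingers, y is the line along which they close (so a half turn about z gives the same grasp; the last joint's range is limited). The gripper opens to 85 mm and grips with 20 to 120 N. Pads are 22 mm wide; open, the fingers measure 114 mm over their backs; the gripper's body (76 mm by 85 mm) begins 54 mm behind the grasp point. The pads swing forward as they close: fully open they stand 13 mm farther back than shut.
Start: joints at [-1.357, 0.494, 1.345, -0, 1.302, -0.096], TCP at [0.191, -0.595, 0.231] pointing down, gripper open.
Joint ranges: [-2.91, 2.91], [-0.82, 2.16], [0.22, 2.67], [-1.22, 4.37], [0.12, 2.79], [-3.08, 3.08]. Speed limits (rad/s): [1.89, 1.89, 2.57, 3.01, 3.01, 3.01].

## Interface

Orientations are given as a rotation vector (axis times angle).
In Python, from cell import bot gives the robot as it stands.
- The arm moves only by the tool apply_moves, never from a script. Its argument "motion" is a list that holds one entry, the list of rows, each a list of 7 numbers: the shift along the tool's x, y, z in cm, then the turn, a rotation vector about the tool's x, y, z in degrees, then the gripper's target within -1 to 1 (shut at 1, half-way at 0, fully open at -1). A call has 1 to 20 rows; each row shifts and turns the commanded pose from where the row before left it, along the tool's axes as they then stand; what a row does not reach is not made up. A row lasts 1/10 s, in which the tool goes at most 50 mm and 8.59 degrees, less where a joint would pass 70% of its speed; a pose out of reach is approached as far as the arm can. A call is refused whole if a number of a shift passes 5 or a number of a turn 8.59, either way. A call with a gripper value outside its range is refused whole. The fingers move at their own pace and stop on an object; "squeeze" is the grip in N (left out, the last holds). Time passes only in rows, so rows that do not move let the fingers close. It gives the time, the measured TCP pose, the force, the opening and the grip force at its end, in the units of the state.
- bot.get_state(): the state, without advancing time (a new reading comes with each control period).
- bot.grab_frame(name): name is "scene" or "top" or "wrist"; returns a dict with "pixels" (384x512x3 uint8, red, green, blue), "intrinsics" (3x3 intrinsics, pixels), "k1" (the pictures are not rectified: a ray, as slopes to the right and down, at radius r is drawn at 1 + k1 r^2 times it, then the intrinsics apply), "cam_to_world" (4x4, takes a point from camera to world coordinates). Camera axes: x right, y up, looking along -z (the intrinsics and any distortion apply to the point x, -y, -z); pixel columns grow to the right and rows downward; lengths in m; the calibration is good to about 2 mm. A picture is of the moment at which its call begins. There is no depth.
- bot.job_done(): hands the job in; it is judged then, once.
The state is a dict: "time_s": time; "q": joint angles; "joint_velocities": joint speeds; "effort": joint torques, N m; "eef_pos": TCP position; "ee_rot": TCP orientation; "wrist_force": force on the tool from outside, world axes, zero at the start; "wrist_torque": the same for the moment, N m; "gripper_width": finger opening in m; "grasp_force": force on a finger pad.
Only numpy, scipy, OpenCV 4.12 (cv2) and the standard library are available. Lean on these libraries where they do the work, as an engineer would, in place of code of your own. Each camera call takes 0.05 s, during which the arm holds its last target. There are 200 camera calls.

## Working session

There is one attempt and no reset: what is moved stays moved. The work goes in short steps, Python scripts to look and compute and a tool call to move; the robot and the scene stay as the last step left them, time stands still between calls to the robot, and variables do not carry over. Pictures are saved under pics/ and viewed, at most 10 in all, crops included, and the job is handed in when it is done.

Besides the shell and the picture viewer there is one more tool, called after "Request:" as a command line: name --argument value ..., lists and objects as JSON in quotes. apply_moves: Moves the arm, as the interface text tells. Its arguments: {"type":"object","properties":{"motion":{"type":"array","items":{"type":"array","items":{"type":"array","items":{"type":"number"}}}},"squeeze":{"type":"number"}},"required":["motion"]}

```bash
ls; mkdir -p pics; cat > h.py <<'E'
import numpy as np, cv2
from cell import bot
from scipy.spatial.transform import Rotation as R
def shot(name,fn=None):
    f=bot.grab_frame(name)
    if fn: cv2.imwrite('pics/'+fn,f['pixels'][:,:,::-1])
    return f
def ray(f,u,v):
    K=np.array(f['intrinsics']);k=f['k1']
    d=np.array([(u-K[0,2])/K[0,0],(v-K[1,2])/K[1,1]]);s=d.copy()
    for _ in range(20): s=d/(1+k*(s@s))
    T=np.array(f['cam_to_world']); return T[:3,3],T[:3,:3]@np.array([s[0],-s[1],-1])
def at(f,u,v,z):
    o,d=ray(f,u,v); return o+d*(z-o[2])/d[2]
def proj(f,p):
    T=np.array(f['cam_to_world']);c=T[:3,:3].T@(np.array(p)-T[:3,3]);s=np.array([c[0],-c[1]])/-c[2]
    s=s*(1+f['k1']*(s@s));K=np.array(f['intrinsics']);return K[0,0]*s[0]+K[0,2],K[1,1]*s[1]+K[1,2]
E
python3 - <<'E'
from h import *
a=shot('top','top0.png');b=shot('scene','scene0.png')
for f in(a,b):print(np.round(f['cam_to_world'],3).tolist(),np.round(f['intrinsics'],1).tolist(),f['k1'])
print(bot.get_state())
E
```

```text
pics
[[0.001, 0.992, -0.129, 0.491], [-1.0, 0.001, 0.0, -0.017], [0.0, 0.129, 0.992, 0.949], [0.0, 0.0, 0.0, 1.0]] [[393.4, 0.0, 250.9], [0.0, 393.4, 194.2], [0.0, 0.0, 1.0]] -0.04219331228768184
[[0.437, -0.583, 0.685, 1.183], [0.899, 0.267, -0.346, -0.327], [0.019, 0.767, 0.641, 0.647], [0.0, 0.0, 0.0, 1.0]] [[379.3, 0.0, 253.5], [0.0, 379.3, 190.9], [0.0, 0.0, 1.0]] 0.025689760708395893
{'time_s': 0.1, 'q': array([-1.35652171e+00,  4.94145955e-01,  1.34603584e+00, -5.26838069e-06,
        1.30249749e+00, -9.55096241e-02]), 'joint_velocities': array([ 0.00082093, -0.00112551, -0.0013411 ,  0.0012933 , -0.00063493,
        0.00046644]), 'effort': array([ 3.63593776e-03, -8.83587170e+01, -3.84563005e+01, -1.14356567e-04,
        5.17513894e-03, -2.67751858e-06]), 'eef_pos': array([ 0.19046355, -0.59495066,  0.23075568]), 'ee_rot': array([-3.10291030e+00, -4.84499400e-01,  1.09225426e-04]), 'wrist_force': array([-0.21059442, -0.25723809, -0.29742335]), 'wrist_torque': array([-0.04602262,  0.00597739, -0.04312849]), 'grasp_force': 0.0, 'gripper_width': 0.0855570466879823}
```

View pics/top0.png

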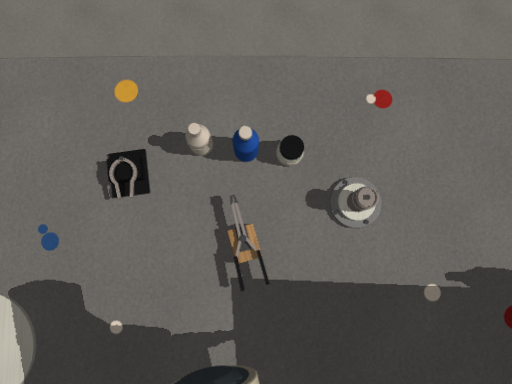

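View pics/scene0.png

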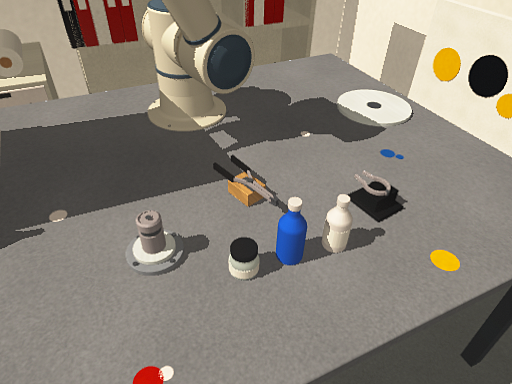

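The top view has +x up and +y left. It shows the ring at about (124,175), the pliers pivot at (242,238) with jaws at (234,198), the axle at (365,198), the bottles at (199,138) and (246,145), and the jar at (291,150). I'll enlarge the key parts.

```bash
python3 - <<'E'
from h import *
a=shot('top')['pixels'][:,:,::-1]
c=[a[190:300,205:290],a[140:250,90:175],a[150:260,320:405]]
im=np.hstack([cv2.convertScaleAbs(cv2.resize(x,None,fx=3.1,fy=5.4,interpolation=cv2.INTER_CUBIC) if 0 else cv2.resize(x,None,fx=3.1,fy=3.1,interpolation=cv2.INTER_CUBIC),alpha=1.8,beta=20) for x in c])
cv2.imwrite('pics/c1.png',im);print(im.shape)
E
```

```text
(341, 792, 3)
```

View pics/c1.png

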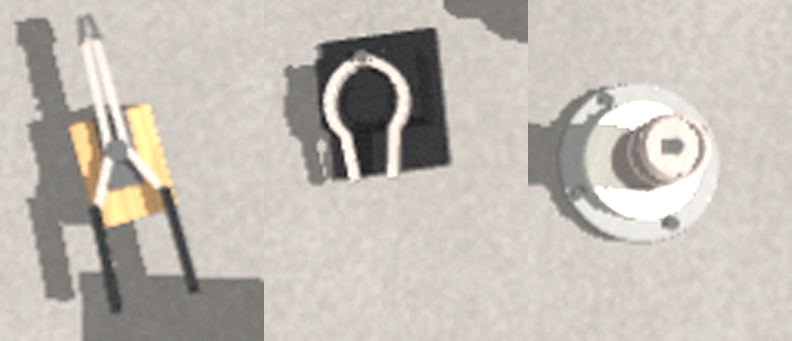

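```bash
cat > m.py <<'E'
from h import *
a=shot('top')
P=lambda x,y,ox,oy,z: at(a,x/3.1+ox-.3,y/3.1+oy-.3,z)
hl=P(115,311,205,190,.058);hr=P(194,291,205,190,.058);pv=P(117,150,205,190,.058)
hl2=P(95,207,205,190,.058);hr2=P(167,190,205,190,.058)
tp=P(83,14,205,190,.058);
print('pliers',hl,hr,pv,tp,hl2,hr2)
d=tp-pv;print('dir tip',np.degrees(np.arctan2(d[1],d[0])),np.hypot(*d[:2]))
m=(hl+hr)/2;d=pv-m;print('dir handles',np.degrees(np.arctan2(d[1],d[0])),np.hypot(*d[:2]))
m=(hl2+hr2)/2;d=pv-m;print('dir handles2',np.degrees(np.arctan2(d[1],d[0])),np.hypot(*d[:2]),np.hypot(*(hl2-hr2)[:2]))
h=P(97,56,90,140,.059);l=(P(89,179,90,140,.059)+P(129,176,90,140,.059))/2
d=h-l;print('ring',h,l,np.degrees(np.arctan2(d[1],d[0])),np.hypot(*d[:2]))
print('axle',P(145,146,320,150,.11), 'foot',P(110,163,320,150,.026))
for n,u,v,z in(('a',246,133,.16),('b',195,129,.14),('jar',292,147,.07)):print(n,at(a,u,v,z))
g=lambda im:cv2.cvtColor(im,cv2.COLOR_RGB2HSV)
E
python3 m.py
```

```text
pliers [0.39257144 0.00287893 0.058     ] [ 0.40670085 -0.05372293  0.058     ] [0.50731952 0.00183976 0.058     ] [0.60692965 0.02725223 0.058     ] [0.46630647 0.01759408 0.058     ] [ 0.47854544 -0.03444785  0.058     ]
dir tip 14.311970843504 0.10280063685527978
dir handles 14.206838939490842 0.11108065970969262
dir handles2 16.395330299071016 0.036372584243683975 0.053461709531096316
ring [0.69182155 0.28439744 0.059     ] [0.60021726 0.27134919 0.059     ] 8.106765554542454 0.09252892419345199
axle [ 0.59486513 -0.26635191  0.11      ] foot [ 0.59214476 -0.26395429  0.026     ]
a [ 0.72124624 -0.00682461  0.16      ]
b [0.73583261 0.1017475  0.14      ]
jar [ 0.71460241 -0.11116699  0.07      ]
```

```bash
cat >> h.py <<'E'
def need(p,yaw):
    "shift cm in tool axes after turning to yaw (deg), and turn about tool x,y,z deg, from the measured pose"
    s=bot.get_state();R0=R.from_rotvec(s['ee_rot']);c,n=np.cos(np.radians(yaw)),np.sin(np.radians(yaw))
    Rt=R.from_matrix(np.array([[c,n,0],[n,-c,0],[0,0,-1]]))
    d=np.array(p)-s['eef_pos']
    print('t',s['time_s'],'shift in target axes',np.round(100*Rt.inv().apply(d),2),'in current',np.round(100*R0.inv().apply(d),2),'turn',np.round(np.degrees((R0.inv()*Rt).as_rotvec()),2))
E
python3 - <<'E'
from h import *
need([.4317,-.0173,.16],14.2)
E
```

```text
t 0.2 shift in target axes [ 37.55 -50.09   7.1 ] in current [ 40.58 -47.66   7.13] turn [-0.04 -0.    3.55]
```

Request:
apply_moves --motion '[[[0,0,0,0,0,3.55,-1],[2.0,-2.7,0.4,0,0,0,-1],[2.35,-3.15,0.45,0,0,0,-1],[2.35,-3.15,0.45,0,0,0,-1],[2.35,-3.15,0.45,0,0,0,-1],[2.35,-3.15,0.45,0,0,0,-1],[2.35,-3.15,0.45,0,0,0,-1],[2.35,-3.15,0.45,0,0,0,-1],[2.35,-3.15,0.45,0,0,0,-1],[2.35,-3.15,0.45,0,0,0,-1],[2.35,-3.15,0.45,0,0,0,-1],[2.35,-3.15,0.45,0,0,0,-1],[2.35,-3.15,0.45,0,0,0,-1],[2.35,-3.15,0.45,0,0,0,-1],[2.35,-3.15,0.45,0,0,0,-1],[2.35,-3.15,0.45,0,0,0,-1],[2.2,-2.9,0.4,0,0,0,-1],[0,0,0,0,0,0,-1],[0,0,0,0,0,0,-1]]]' --squeeze 60

```text
time_s: 2.1
eef_pos: [0.4283, -0.0218, 0.1601]
ee_rot: [-3.117, -0.392, 0.001]
wrist_force: [-0.5, -0.2, -0.2]
gripper_width: 0.0852
grasp_force: 0.0
```

```bash
python3 - <<'E'
from h import *
need([.4317,-.0173,.16],14.2)
f=shot('wrist','w1.png');print(np.round(f['cam_to_world'],3).tolist())
for p in([.4317,-.0173,.058],[.5073,.0018,.058],[.4703,.0175,.058],[.4785,-.0344,.058]):print(proj(f,p))
E
```

```text
t 2.1 shift in target axes [ 0.44 -0.35  0.01] in current [ 0.44 -0.35  0.01] turn [-0.    0.02  0.13]
[[0.248, 0.922, 0.299, 0.505], [-0.969, 0.235, 0.078, -0.004], [0.002, -0.309, 0.951, 0.303], [0.0, 0.0, 0.0, 1.0]]
(np.float64(243.48107584296196), np.float64(182.31815542327658))
(np.float64(243.1921988205567), np.float64(85.789392626289))
(np.float64(213.0965674858055), np.float64(127.53347972605606))
(np.float64(278.0153209810439), np.float64(133.65908672655593))
```

View pics/w1.png

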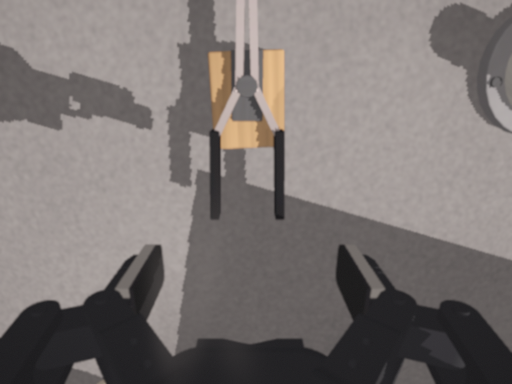

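The wrist view shows the pliers running straight up the image, with the pivot at (247,86) and the handle ends at (215,216) and (280,216). They are about 3 mm to the right of my estimate, so I'll compute again.

```bash
python3 - <<'E'
from h import *
f=shot('wrist')
# dark handle mask rows 150..205: outer edges
g=f['pixels'].max(2)
for v in (145,160,175,190,205): 
    r=np.where(g[v,195:300]<35)[0]+195; print(v,r.min(),r.max())
pv=at(f,247,86,.058);m=at(f,247.5,180,.058);e=at(f,247.5,216,.058)
print(pv,m,e,np.degrees(np.arctan2(*(pv-e)[[1,0]])),np.hypot(*(pv-e)[:2]))
c,n=np.cos(np.radians(14.2)),np.sin(np.radians(14.2))
g0=pv[:2]-.078*np.array([c,n]);print(g0);need([*g0,.03],14.2)
E
```

```text
Traceback (most recent call last):
ValueError: zero-size array to reduction operation minimum which has no identity
```

```bash
python3 - <<'E'
from h import *
f=shot('wrist')
pv=at(f,247,86,.058);e=at(f,247.5,216,.058)
print(pv,e,np.degrees(np.arctan2(*(pv-e)[[1,0]])),np.hypot(*(pv-e)[:2]))
y=14.0
c,n=np.cos(np.radians(y)),np.sin(np.radians(y))
g0=pv[:2]-.078*np.array([c,n]);print(g0);need([*g0,.03],y)
E
```

```text
[ 0.50771654 -0.00241122  0.058     ] [ 0.40219251 -0.02930627  0.058     ] 14.298632386746815 0.10889748965660954
[ 0.43203347 -0.02128112]
t 2.25 shift in target axes [ 0.43 -0.09 13.04] in current [ 0.43 -0.09 13.04] turn [0.01 0.   0.14]
```

Request:
apply_moves --motion '[[[0.6,-0.1,1,0,0,0,-1],[0,0,2,0,0,0,-1],[0,0,2,0,0,0,-1],[0,0,2,0,0,0,-1],[0,0,2,0,0,0,-1],[0,0,2,0,0,0,-1],[0,0,1.5,0,0,0,-1],[0,0,0.5,0,0,0,-1],[0,0,0,0,0,0,-1],[0,0,0,0,0,0,-0.5],[0,0,0,0,0,0,-0.5],[0,0,0,0,0,0,-0.42],[0,0,0,0,0,0,-0.42],[0,0,0,0,0,0,-0.42]]]' --squeeze 60

```text
time_s: 3.65
eef_pos: [0.434, -0.02, 0.0307]
ee_rot: [3.117, 0.388, 0.001]
wrist_force: [-0.8, 0.5, 5.4]
gripper_width: 0.0607
grasp_force: 12.2
```

Request:
apply_moves --motion '[[[0,0,-0.2,0,0,0,-0.42],[0,0,-0.5,0,0,0,-0.42],[0,0,-1.0,0,0,0,-0.42],[0,0,-1.3,0,0,0,-0.42],[0,0,-1.5,0,0,0,-0.42],[0,0,-1.5,0,0,0,-0.42],[0,0,-1.5,0,0,0,-0.42],[0,0,-1.5,0,0,0,-0.42],[0,0,-0.7,0,0,0,-0.42],[0,0,-0.3,0,0,0,-0.42],[0,0,0,0,0,0,-0.42]]]'

```text
time_s: 4.75
eef_pos: [0.4339, -0.02, 0.1305]
ee_rot: [3.117, 0.388, 0.001]
wrist_force: [-0.0, -1.3, -0.9]
gripper_width: 0.0608
grasp_force: 11.7
```

```bash
python3 - <<'E'
from h import *
f=shot('wrist');s=shot('scene');im=s['pixels'][120:240,180:320]
cv2.imwrite('pics/w2.png',np.vstack([f['pixels'][:300],np.pad(cv2.resize(im,(350,300)),((0,0),(0,162),(0,0)))])[:,:,::-1])
E
```

```text
(no output)
```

View pics/w2.png

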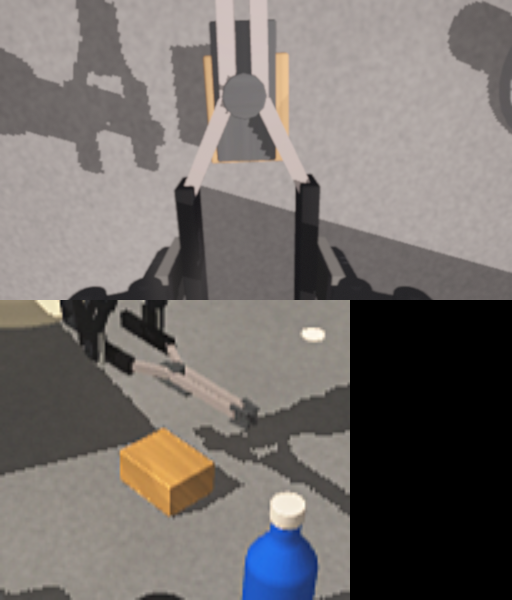

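The pliers were lifted cleanly. In the wrist view the pivot is at (244,96) and the handles' outer faces are at x of about 177 and 319 at row 190. Next I'll find the pliers' pose relative to the tool, then the ring from both fixed views.

```bash
python3 - <<'E'
from h import *
f=shot('wrist');t=shot('top');s=shot('scene')
st=bot.get_state();R0=R.from_rotvec(st['ee_rot'])
tool=lambda p:np.round(1000*R0.inv().apply(p-st['eef_pos']),1)
z=.1305+.0273
for n,u,v in(('pivot',244,96),('hl',177,188),('hr',319,181),('armL',226,10),('armR',259,10)):print(n,tool(at(f,u,v,z)))
# expected jaw tip in top
def big(fr,u0,v0,w,h,k): return cv2.resize(fr['pixels'][v0:v0+h,u0:u0+w],None,fx=k,fy=k,interpolation=cv2.INTER_CUBIC)
uj,vj=proj(t,st['eef_pos']+R0.apply([.168,0,-.0183]));us,vs=proj(s,st['eef_pos']+R0.apply([.168,0,-.0183]));print(uj,vj,us,vs)
a=big(t,int(uj)-30,int(vj)-20,60,60,5);b=big(s,int(us)-30,int(vs)-30,60,60,5)
c=big(s,345,160,60,60,5);d=big(t,95,145,60,60,5)
print(int(uj)-30,int(vj)-20,int(us)-30,int(vs)-30)
im=np.vstack([np.hstack([a,b]),np.hstack([d,c])]);cv2.imwrite('pics/c3.png',cv2.convertScaleAbs(im[:,:,::-1],alpha=1.4,beta=10))
E
```

```text
pivot [ 76.9  -0.7 -28.1]
hl [ 41.5 -27.7 -28. ]
hr [ 44.4  29.1 -28. ]
armL [105.2  -6.7 -28.1]
armR [105.2   4.6 -28.1]
232.2273286551677 193.63988427624324 275.1533126653164 167.39857539266046
202 173 245 137
```

View pics/c3.png

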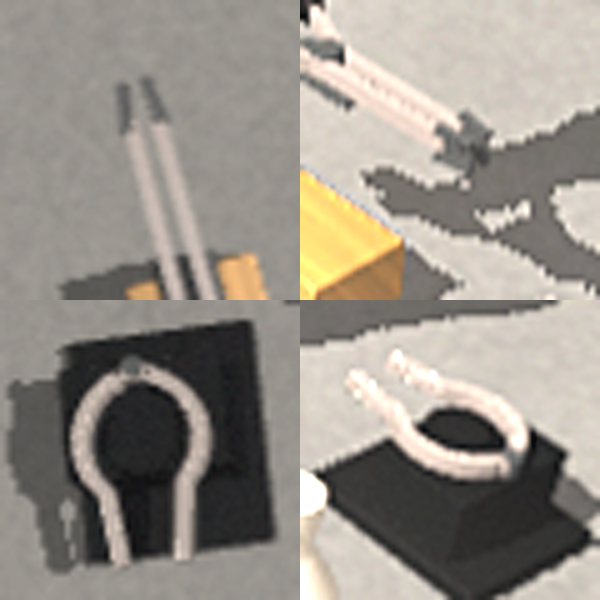

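```bash
python3 - <<'E'
from h import *
t=shot('top');s=shot('scene')
st=bot.get_state();R0=R.from_rotvec(st['ee_rot'])
tool=lambda p:np.round(1000*R0.inv().apply(p-st['eef_pos']),1)
z=.1305+.0268
for u,v in((124,82),(147,77),(125,130),(163,122)):print('top',tool(at(t,202+u/5-.4,173+v/5-.4,z)))
# stereo for jaw front lower middle not distinct; project expected jaw box ends in scene
for x in(.158,.178):
  print(np.round([5*(np.array(proj(s,st['eef_pos']+R0.apply([x,0,-.0268])))-[245,137])+2],0))
E
```

```text
top [178.7  -9.2 -27.5]
top [178.4   0.4 -27.5]
top [159.5 -13.4 -27.5]
top [158.9   2.3 -27.5]
[[139. 128.]]
[[169. 149.]]
```

```bash
python3 - <<'E'
from h import *
need([.4473,.2495,.12],6.6)
E
```

```text
t 5.1 shift in target axes [  4.45 -26.61   0.99] in current [  7.93 -25.79   1.  ] turn [-0.01  0.04  7.6 ]
```

Request:
apply_moves --motion '[[[0,0,0,0,0,3.6,-0.42],[0,0,0,0,0,4,-0.42],[0.2,-1.2,0,0,0,0,-0.42],[0.35,-2.1,0,0,0,0,-0.42],[0.4,-2.4,0.1,0,0,0,-0.42],[0.4,-2.4,0.1,0,0,0,-0.42],[0.4,-2.4,0.1,0,0,0,-0.42],[0.4,-2.4,0.1,0,0,0,-0.42],[0.4,-2.4,0.1,0,0,0,-0.42],[0.4,-2.4,0.1,0,0,0,-0.42],[0.4,-2.4,0.1,0,0,0,-0.42],[0.4,-2.4,0.1,0,0,0,-0.42],[0.4,-2.2,0.1,0,0,0,-0.42],[0.2,-1.4,0.1,0,0,0,-0.42],[0.1,-0.5,0,0,0,0,-0.42],[0,0,0,0,0,0,-0.42],[0,0,0,0,0,0,-0.42]]]'

```text
time_s: 6.8
eef_pos: [0.4473, 0.2487, 0.1202]
ee_rot: [3.136, 0.181, -0.001]
wrist_force: [0.8, -0.3, 0.3]
gripper_width: 0.0604
grasp_force: 11.7
```

```bash
python3 - <<'E'
from h import *
t=shot('top');s=shot('scene')
def big(fr,u0,v0,w,h,k): return cv2.resize(fr['pixels'][v0:v0+h,u0:u0+w],None,fx=k,fy=k,interpolation=cv2.INTER_CUBIC)
im=np.hstack([big(t,95,150,65,100,6),big(s,330,140,67,100,6)])
cv2.imwrite('pics/c4.png',cv2.convertScaleAbs(im[:,:,::-1],alpha=1.4,beta=10));print(im.shape)
need([.4473,.2495,.12],6.6)
E
```

```text
(600, 792, 3)
t 6.9 shift in target axes [-0.   -0.09  0.03] in current [-0.   -0.09  0.03] turn [ 0.01  0.01 -0.04]
```

View pics/c4.png

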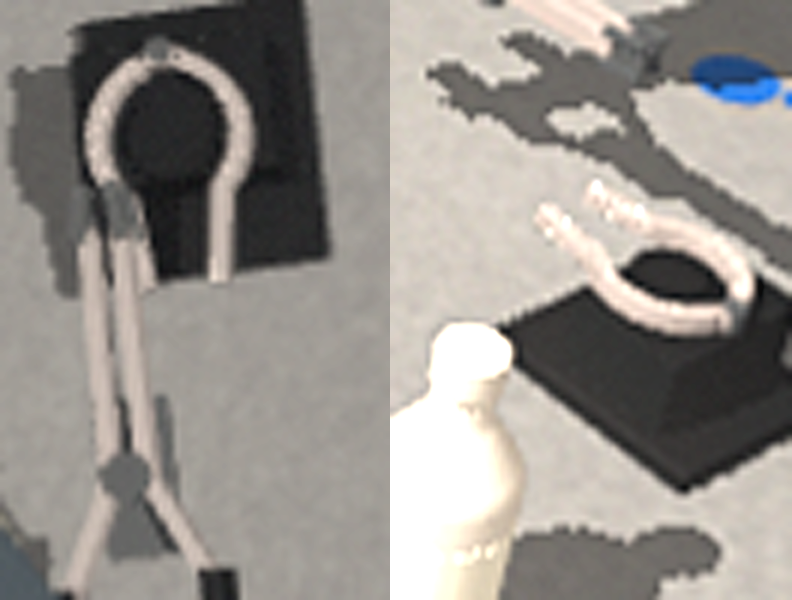

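```bash
python3 - <<'E'
from h import *
t=shot('top');st=bot.get_state();R0=R.from_rotvec(st['ee_rot'])
tool=lambda p:np.round(1000*R0.inv().apply(p-st['eef_pos']),1)
q=lambda u,v,z:at(t,95+u/6-.42,150+v/6-.42,z)
z=.1202+.0268
A=q(105,210,z);B=q(110,260,z);P=q(125,473,z)
print(A,B,P,tool(A),tool(B),tool(P));print([np.degrees(np.arctan2(*(X-P)[[1,0]])) for X in(A,B)],np.hypot(*(A-P)[:2]))
H=q(157,46,.059);L=q(148,289,.059);Rr=q(221,282,.059);L2=q(97,130,.059);R2=q(245,130,.059)
M=(L+Rr)/2;print(H,M,np.degrees(np.arctan2(*(H-M)[[1,0]])),np.hypot(*(L-Rr)[:2]),(L2+R2)/2)
E
```

```text
[0.61525168 0.2706874  0.147     ] [0.59782799 0.26812609 0.147     ] [0.52466648 0.25966273 0.147     ] [169.2  -2.7 -26.7] [151.6  -2.2 -26.7] [ 77.9  -2.1 -26.7]
[np.float64(6.939056431463358), np.float64(6.598676972025204)] 0.09125361525486836
[0.69305007 0.28502512 0.059     ] [0.59974537 0.2702458  0.059     ] 9.000780224543046 0.028102618200953233 [0.66002267 0.27810829 0.059     ]
```

The top view puts the jaws at (105,210) and the pivot at (125,473), so the pliers are aligned with the tool. The top camera reads about 2.4 mm too far left. The ring's hinge is at (157,46) and its lug ends are at (148,289) and (221,282).

```bash
python3 - <<'E'
from h import *
need([.4485,.2464,.055],8.1)
E
```

```text
t 6.95 shift in target axes [0.07 0.24 6.53] in current [0.07 0.23 6.53] turn [ 0.01  0.01 -1.55]
```

Request:
apply_moves --motion '[[[0.07,0.24,0,0,0,-1.5,-0.46],[0,0,0.6,0,0,0,-0.46],[0,0,1.0,0,0,0,-0.46],[0,0,1.3,0,0,0,-0.46],[0,0,1.3,0,0,0,-0.46],[0,0,1.3,0,0,0,-0.46],[0,0,0.7,0,0,0,-0.46],[0,0,0.3,0,0,0,-0.46],[0,0,0,0,0,0,-0.46],[0,0,0,0,0,0,-0.46]]]'

```text
time_s: 7.95
eef_pos: [0.4486, 0.2472, 0.0556]
ee_rot: [-3.134, -0.222, -0.001]
wrist_force: [-1.0, -0.0, -1.2]
gripper_width: 0.0623
grasp_force: 11.4
```

```bash
python3 - <<'E'
from h import *
t=shot('top');s=shot('scene')
def big(fr,u0,v0,w,h,k): return cv2.resize(fr['pixels'][v0:v0+h,u0:u0+w],None,fx=k,fy=k,interpolation=cv2.INTER_CUBIC)
im=np.hstack([big(t,95,150,50,75,8),big(s,345,155,50,75,8)])
cv2.imwrite('pics/c5.png',cv2.convertScaleAbs(im[:,:,::-1],alpha=1.4,beta=10));print(im.shape)
need([.4485,.2464,.055],8.1)
E
```

```text
(600, 800, 3)
t 8.05 shift in target axes [-0.03  0.07  0.07] in current [-0.03  0.07  0.07] turn [-0.01 -0.05 -0.  ]
```

View pics/c5.png

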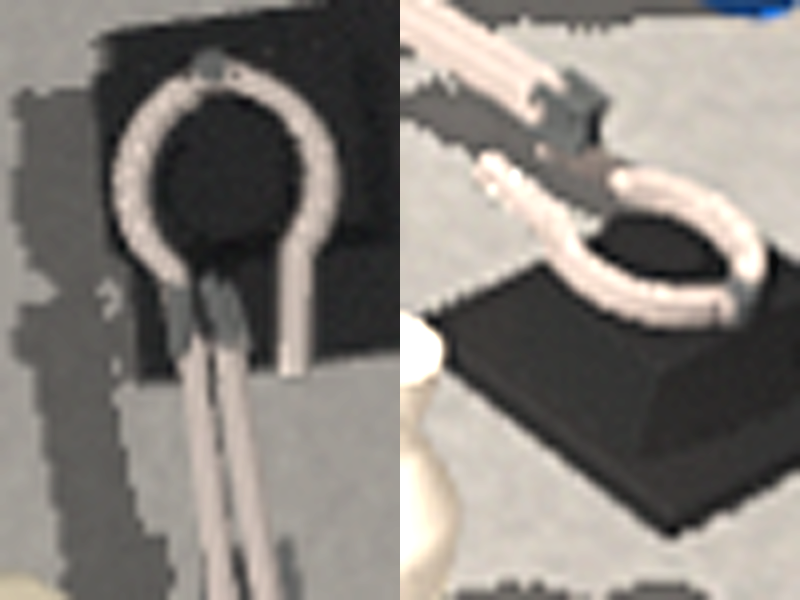

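```bash
cat >> h.py <<'E'
def tri(r1,r2):
    (a,d),(b,e)=r1,r2;d=d/np.linalg.norm(d);e=e/np.linalg.norm(e)
    s=np.linalg.lstsq(np.c_[d,-e],b-a,rcond=None)[0];p,q=a+s[0]*d,b+s[1]*e
    return (p+q)/2,np.linalg.norm(p-q)
E
python3 - <<'E'
from h import *
t=shot('top');s=shot('scene');st=bot.get_state();R0=R.from_rotvec(st['ee_rot'])
T=lambda u,v:(95+u/8-.44,150+v/8-.44);S=lambda u,v:(345+(u-400)/8-.44,155+v/8-.44)
tool=lambda p:np.round(1000*R0.inv().apply(p-st['eef_pos']),1)
for z in(.082,.087,.092):
  f=(at(t,*T(180,285),z)+at(t,*T(222,278),z))/2; b=(at(t,*T(180,352),z)+at(t,*T(232,345),z))/2;print(z,f,b,tool(f),tool(b))
p,e=tri(ray(t,*T(201,281)),ray(s,*S(595,103)));print('front top',p,e,tool(p))
p,e=tri(ray(t,*T(211,65)),ray(s,*S(740,292)));print('hinge',p,e)
p,e=tri(ray(t,*T(293,376)),ray(s,*S(487,158)));print('R lug end?',p,e)
X=lambda a,l,z:st['eef_pos']+R0.apply([a,l,z])
for nm,a,l,z in (('f+y',.178,-.0085,-.0268),('f-y',.178,.0085,-.0268),('f-y low',.178,.0085,-.0098)):
  u=np.array(proj(s,X(a,l,z)));print(nm,(u-[345,155]+.44)*8+[400,0])
L=(at(t,*T(197,385),.059)+at(t,*T(294,376),.059))/2;print('lug ends mid',L)
for y in(8,8.5,9):
  c=np.array([np.cos(np.radians(y)),np.sin(np.radians(y))]);print(y,L[:2]+.013*c,at(t,*T(211,65),.059)[:2]-.077*c)
E
```

```text
0.082 [0.62493379 0.2767656  0.082     ] [0.60601601 0.27451501 0.082     ] [178.7  -4.5 -26.2] [159.7  -4.9 -26.2]
0.087 [0.6241624  0.27507244 0.087     ] [0.60535375 0.27283484 0.087     ] [177.7  -2.9 -31.2] [158.8  -3.4 -31.2]
0.092 [0.62339102 0.27337928 0.092     ] [0.60469149 0.27115466 0.092     ] [176.7  -1.4 -36.2] [157.9  -1.8 -36.2]
front top [0.62435028 0.27497267 0.08903962] 0.0012917131070648122 [177.9  -2.8 -33.2]
hinge [0.69168239 0.28404381 0.06042724] 1.9246295674079213e-05
R lug end? [0.60181461 0.25808307 0.05715377] 0.0016080878357314576
f+y [601.44756411 114.36455578]
f-y [563.35039724 131.91742696]
f-y low [552.14143166 175.12940728]
lug ends mid [0.59983927 0.27044024 0.059     ]
8 [0.61271276 0.27224949] [0.61575958 0.27381942]
8.5 [0.61269648 0.27236176] [0.615856   0.27315442]
9 [0.61267922 0.27247389] [0.61595822 0.2724903 ]
```

The scene view places the jaws about 6 mm higher than expected, so the pliers sit pitched up by roughly 2°. Laterally the jaws are about 1 mm too far left of the lugs. I'll correct both and look from closer.

Request:
apply_moves --motion '[[[0,0.05,0,0,-1,0,-0.46],[0,0.05,0,0,-1,0,-0.46],[0,0,0.2,0,0,0,-0.46],[0,0,0,0,0,0,-0.46],[0,0,0,0,0,0,-0.46]]]'

```text
time_s: 8.65
eef_pos: [0.4484, 0.246, 0.0531]
ee_rot: [3.131, 0.222, -0.055]
wrist_force: [0.1, -0.4, -1.0]
gripper_width: 0.0626
grasp_force: 11.4
```

```bash
python3 - <<'E'
from h import *
t=shot('top');s=shot('scene')
def big(fr,u0,v0,w,h,k): return cv2.resize(fr['pixels'][v0:v0+h,u0:u0+w],None,fx=k,fy=k,interpolation=cv2.INTER_CUBIC)
im=np.hstack([big(t,107,176,26,40,15),big(s,353,158,26,40,15)])
cv2.imwrite('pics/c6.png',cv2.convertScaleAbs(im[:,:,::-1],alpha=1.5,beta=20));print(im.shape)
need([.4485,.2464,.055],8.1)
E
```

```text
(600, 780, 3)
t 8.75 shift in target axes [ 0.01 -0.03 -0.18] in current [ 0.01 -0.03 -0.18] turn [0.   2.01 0.  ]
```

View pics/c6.png

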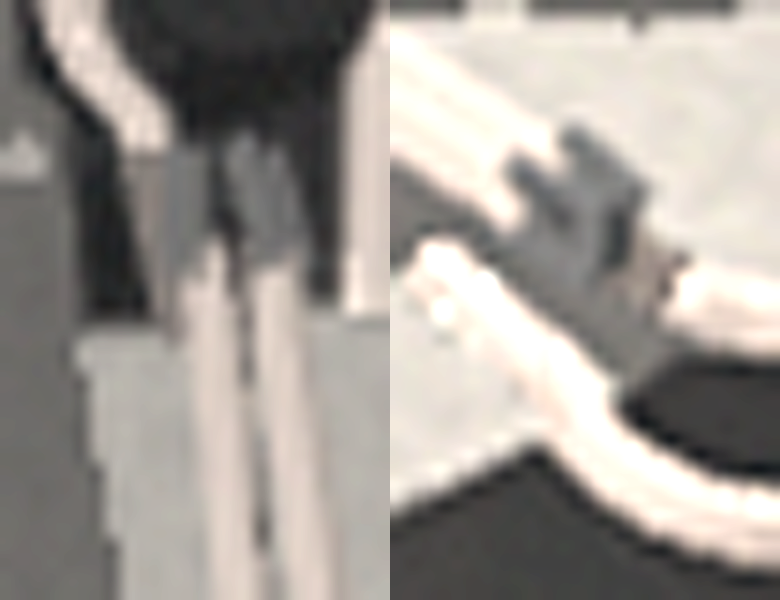

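```bash
python3 - <<'E'
from h import *
t=shot('top');s=shot('scene');st=bot.get_state();R0=R.from_rotvec(st['ee_rot'])
T=lambda u,v:(107+u/15-.47,176+v/15-.47);S=lambda u,v:(353+(u-390)/15-.47,158+v/15-.47)
tool=lambda p:np.round(1000*R0.inv().apply(p-st['eef_pos']),1)
for n,a,b in(('f+y',(173,148),(648,190)),('b+y',(176,270),(572,128)),('b-y',(306,262),(512,158))):
  p,e=tri(ray(t,*T(*a)),ray(s,*S(*b)));print(n,np.round(p*1000,1),round(e*1000,1),tool(p))
for z in(.076,.079,.082):
  f=(at(t,*T(173,148),z)+at(t,*T(272,142),z))/2;b=(at(t,*T(177,268),z)+at(t,*T(306,262),z))/2
  print(z,f,b)
# level-jaw predictions in scene for top corners, for pliers height offsets
for dz in(0,.003,.006):
  print(dz,[np.round((np.array(proj(s,np.array([x,y,.0531+.0268+dz])))-[353,158]+.47)*15+[390,0]) for x,y in((.6245,.2835),(.605,.283),(.6075,.2645))])
E
```

```text
f+y [624.  281.6  78.3] 0.1 [177.8 -10.4 -31.3]
b+y [605.5 280.   79.3] 0.1 [159.2 -11.5 -31.6]
b-y [607.9 262.5  79.5] 4.6 [159.2   6.2 -31.8]
0.076 [0.6248365  0.27493362 0.076     ] [0.60664758 0.27126211 0.076     ]
0.079 [0.62437719 0.27393101 0.079     ] [0.60625079 0.27027212 0.079     ]
0.082 [0.62391787 0.27292839 0.082     ] [0.60585399 0.26928212 0.082     ]
0 [array([662., 181.]), array([585., 120.]), array([506., 154.])]
0.003 [array([665., 167.]), array([588., 105.]), array([510., 140.])]
0.006 [array([669., 152.]), array([592.,  91.]), array([514., 126.])]
```

The close view has the jaw's upper corners at top (173,148) and (306,262), and at scene (648,190), (572,128) and (512,158). The jaws are level with their upper faces at z ≈ 0.079, about centred over the lugs, and 16 mm above the insertion height.

Request:
apply_moves --motion '[[[0.03,-0.03,0.3,0,0,0,-0.47],[0,0,0.4,0,0,0,-0.47],[0,0,0.3,0,0,0,-0.47],[0,0,0.2,0,0,0,-0.47],[0,0,0.2,0,0,0,-0.47],[0,0,0.2,0,0,0,-0.47],[0,0,0,0,0,0,-0.47],[0,0,0,0,0,0,-0.47]]]'

```text
time_s: 9.65
eef_pos: [0.4482, 0.2463, 0.0373]
ee_rot: [3.131, 0.222, -0.055]
wrist_force: [-1.0, -0.1, -0.2]
gripper_width: 0.0629
grasp_force: 11.2
```

```bash
python3 - <<'E'
from h import *
st=bot.get_state();print(st['wrist_force'],st['wrist_torque'],st['eef_pos'])
t=shot('top');np.save('t_before.npy',t['pixels']);s=shot('scene');np.save('s_before.npy',s['pixels'])
E
```

```text
[-1.03316705 -0.13400546 -0.1572773 ] [0.00508059 0.09224122 0.00613753] [0.44822721 0.24631601 0.03728011]
```

Request:
apply_moves --motion '[[[0,0,-0.02,0,0,0,-0.45],[0,0,-0.03,0,0,0,-0.42],[0,0,-0.03,0,0,0,-0.39],[0,0,-0.03,0,0,0,-0.36],[0,0,-0.03,0,0,0,-0.33],[0,0,0,0,0,0,-0.33]]]' --squeeze 60

```text
time_s: 10.35
eef_pos: [0.4483, 0.2463, 0.0387]
ee_rot: [3.131, 0.222, -0.055]
wrist_force: [0.4, -0.8, -0.2]
gripper_width: 0.0567
grasp_force: 12.2
```

Request:
apply_moves --motion '[[[0,0,-0.06,0,0,0,-0.27],[0,0,-0.055,0,0,0,-0.21],[0,0,-0.05,0,0,0,-0.15],[0,0,-0.045,0,0,0,-0.09],[0,0,-0.04,0,0,0,-0.03],[0,0,-0.035,0,0,0,0.03],[0,0,-0.02,0,0,0,0.09],[0,0,0,0,0,0,0.2],[0,0,0,0,0,0,0.6],[0,0,0,0,0,0,1],[0,0,0,0,0,0,1],[0,0,0,0,0,0,1]]]' --squeeze 60

```text
time_s: 11.55
eef_pos: [0.4484, 0.2464, 0.0417]
ee_rot: [3.131, 0.222, -0.055]
wrist_force: [-0.1, 0.4, -1.0]
gripper_width: 0.0345
grasp_force: 59.5
```

```bash
python3 - <<'E'
from h import *
st=bot.get_state();print(st['wrist_force'],st['wrist_torque'],st['eef_pos'],st['gripper_width'],st['grasp_force'])
t=shot('top');s=shot('scene');w=shot('wrist')
np.save('t_sq.npy',t['pixels']);np.save('s_sq.npy',s['pixels'])
# ring mask: bright pixels within ring area of top
def ringpix(px):
    c=px[150:205,95:150].astype(int);return (c.min(2)>120)
for nme,px in(('before',np.load('t_before.npy')),('sq',t['pixels'])):
    m=ringpix(px)
    print(nme);
    for r in range(5,52,4):
        print(''.join('#' if x else '.' for x in m[r]))
E
```

```text
[-0.10581955  0.44087561 -1.00764656] [-0.01901099 -0.08174738 -0.04265958] [0.44839854 0.24635124 0.04170154] 0.03447884696848938 59.53066058456898
before
.......................................................
.......................................................
...................##..................................
.................#.....................................
...............##.......................#..............
...............##.....................###..............
.................#.....................................
.......................................................
....................................#..................
.....................#..............#..................
......................#............##..................
.......................................................
sq
.......................................................
.......................................................
.......................................................
.....................................#.................
.............#.........................................
.......................................................
.....................................##................
......................................##...............
...............#.......................................
.......................................##..............
................#......................................
.......................................................
```

Request:
apply_moves --motion '[[[0,0,-0.1,0,0,0,1],[0,0,-0.2,0,0,0,1],[0,0,-0.3,0,0,0,1],[0,0,-0.5,0,0,0,1],[0,0,-0.7,0,0,0,1],[0,0,-0.8,0,0,0,1],[0,0,-0.8,0,0,0,1],[0,0,-0.8,0,0,0,1],[0,0,-0.8,0,0,0,1],[0,0,-0.8,0,0,0,1],[0,0,-0.8,0,0,0,1],[0,0,-0.8,0,0,0,1],[0,0,-0.8,0,0,0,1],[0,0,-0.5,0,0,0,1],[0,0,-0.2,0,0,0,1],[0,0,0,0,0,0,1],[0,0,0,0,0,0,1]]]' --squeeze 60

```text
time_s: 13.4
eef_pos: [0.4513, 0.2467, 0.1304]
ee_rot: [3.131, 0.222, -0.055]
wrist_force: [-1.5, -0.9, -1.6]
gripper_width: 0.0342
grasp_force: 59.6
```

```bash
python3 - <<'E'
from h import *
t=shot('top');s=shot('scene');w=shot('wrist')
np.save('t_up.npy',t['pixels'])
def big(fr,u0,v0,w,h,k): return cv2.resize(fr['pixels'][v0:v0+h,u0:u0+w],None,fx=k,fy=k,interpolation=cv2.INTER_CUBIC)
# is the ring off the holder?  change maps vs. before, as coarse bright maps
c=t['pixels'][140:215,85:150].astype(int).min(2)
for r in c[::2]: print(''.join('#' if x>120 else ('+' if x>75 else '.') for x in r))
E
```

```text
+++++++++++++++++++++++++++++++++++++++++++++++++++++++++++++++..
+++++++++++++++++++++++++++++++++++++++++++++++++++++++++++++++..
+++++++++++++++++++++++++++++++++++++++++++++++++++++++++++++++++
+++++++++++++++++++++++++++++++++++++++++++++++++++++++++++++++++
+++++++++++++++++++....++++++++++++++++++++++++++++++++++++++++++
++++++++++++++++++++...+++++#+++++++++++++++++...............++++
+++++++++++++++++++++++....++++++++..........................++++
++++++++++++++++++++++..........+++#..........................+++
+++++++++++##+++++++++...........+++++........................+++
++++++++++++++++++++++.............##++.......................+++
......+++#+++++++++++...............+#++......................+++
+.....++++++........................+++++......................++
+++...++++++........................+++++......................++
++++..+###+++.......................+++++......................++
+++++.+++++++.......................++++.......................++
+++++..+##++.......................+++++.......................++
+++++...++#++.....................++#++.....
[... 707 characters left out ...]
........++++.......................+++++
+.....+++++++++++++++++++........++++........++++++++++++++++++++
+.....+++++++++++++++++++++.+++++++++++++++++++++++++++++++++++++
+.....+++++++++++++++++++++++++++++++++++++++++++++++++++++++++++
+.....+++++++++++++++++++++++++++++++++++++++++++++++++++++++++++
+....++++++++++++++++++++++++++++++++++++++++++++++++++++++++++++
+....++++++++++++++++++++++++++++++++++++++++++++++++++++++++++++
+....++++++++++++++++++++++++++++++++++++++++++++++++++++++++++++
+....++++++++++++++++++++++++++++++++++++++++++++++++++++++++++++
.......++++++++++++++++++++++++.+++++++++++++++++++++++++++++++++
+......++++++++++++++++++++.....+++++++++++++++++++++++++++++++++
```

The coarse map shows the ring spread wide and lifted with the jaws. It has grown and shifted outward, which fits a ring raised by about 9 cm. I'll retract and turn before carrying it across.

Request:
apply_moves --motion '[[[-0.5,0,0,0,0,0,1],[-1,0,0,0,0,0,1],[-1.3,0,0,0,0,0,1],[-1.3,0,0,0,0,0,1],[-1,0,0,0,0,0,1],[-0.5,0,0,0,0,1,1],[0,0,0,0,0,2,1],[0,0,0,0,0,3,1],[0,0,0,0,0,3,1],[0,0,0,0,0,3,1],[0,0,0,0,0,2,1],[0,0,0,0,0,1.5,1],[0,0,0,0,0,0.5,1],[0,0,0,0,0,0,1]]]' --squeeze 60

```text
time_s: 14.95
eef_pos: [0.396, 0.2389, 0.1326]
ee_rot: [3.126, -0.216, -0.053]
wrist_force: [-0.1, 0.3, -1.0]
gripper_width: 0.0344
grasp_force: 59.6
```

```bash
cat >> h.py <<'E'
def need2(p,yaw,pit=2.0):
    s=bot.get_state();R0=R.from_rotvec(s['ee_rot']);c,n=np.cos(np.radians(yaw)),np.sin(np.radians(yaw))
    Rt=R.from_matrix(np.array([[c,n,0],[n,-c,0],[0,0,-1]]))*R.from_euler('y',-pit,degrees=True)
    d=np.array(p)-s['eef_pos']
    print('t',s['time_s'],'shift current',np.round(100*R0.inv().apply(d),2),'target',np.round(100*Rt.inv().apply(d),2),'turn',np.round(np.degrees((R0.inv()*Rt).as_rotvec()),2))
E
python3 - <<'E'
from h import *
need2([.385,0,.131],-8)
E
```

```text
t 14.95 shift current [ 2.2  23.81  0.32] target [ 2.24 23.81  0.09] turn [ 0.55 -0.08  0.09]
```

Request:
apply_moves --motion '[[[0,0.5,0,0.3,0,0,1],[0.1,1.2,0,0.25,0,0,1],[0.2,2,0,0,0,0,1],[0.2,2,0,0,0,0,1],[0.2,2.2,0,0,0,0,1],[0.2,2.2,0,0,0,0,1],[0.2,2.2,0,0,0,0,1],[0.2,2.2,0,0,0,0,1],[0.2,2.2,0,0,0,0,1],[0.2,2.2,0,0,0,0,1],[0.2,2,0,0,0,0,1],[0.2,1.5,0,0,0,0,1],[0.1,1,0,0,0,0,1],[0,0.6,0,0,0,0,1],[0,0,0,0,0,0,1]]]' --squeeze 60

```text
time_s: 16.45
eef_pos: [0.3846, -0.0023, 0.132]
ee_rot: [-3.131, 0.218, 0.053]
wrist_force: [0.2, 0.6, -1.3]
gripper_width: 0.0341
grasp_force: 59.6
```

```bash
python3 - <<'E'
from h import *
need2([.396,-.183,.135],-24)
t=shot('top');c=t['pixels'][130:230,205:300].astype(int).min(2)
for r in c[::2]: print(''.join('#' if x>150 else ('+' if x>110 else '.') for x in r))
E
```

```text
t 16.45 shift current [ 3.62 17.74 -0.42] target [ 8.38 16.04 -0.59] turn [ 0.55 -0.07 16.03]
###+..............................+###########+................................................
####+.............................+############................................................
#####+............................+###########+................................................
####+..............................+#########+.................................................
####+..................................+++++...................................................
###+...........................................................................................
##+............................................................................................
++.............................................................................................
++.............................................................................................
++.+...........................................................................................
+++...........................................
[... 3093 characters left out ...]
............................
...........................................................++..................................
................................+++..++....................++..................................
..................................+++++...............++.++++..................................
....................................+++...............++..++...................................
.....................................++..............+++.......................................
.....................................++.............++++.......................................
.....................................++.............+++........................................
```

The ring hangs open on the jaws, centred near top pixel (254,196). Now I'll carry it on to the axle.

Request:
apply_moves --motion '[[[0,0,-0.3,0,0,1,1],[0,0.5,-0.3,0,0,2,1],[0,1.0,-0.3,0.2,0,3,1],[0.2,1.5,-0.2,0.2,0,3,1],[0.4,1.7,-0.2,0.15,0,3,1],[0.7,1.7,0,0,0,2,1],[0.9,1.7,0,0,0,1.5,1],[1.0,1.7,0,0,0,0.5,1],[1.0,1.7,0,0,0,0,1],[1.0,1.7,0,0,0,0,1],[1.0,1.3,0,0,0,0,1],[0.9,0.8,0,0,0,0,1],[0.5,0.4,0,0,0,0,1],[0,0,0,0,0,0,1],[0,0,0,0,0,0,1]]]' --squeeze 60

```text
time_s: 18.0
eef_pos: [0.401, -0.1774, 0.1422]
ee_rot: [-3.066, 0.649, 0.053]
wrist_force: [-0.4, 1.2, -0.4]
gripper_width: 0.0342
grasp_force: 59.6
```

```bash
python3 - <<'E'
from h import *
need2([.401,-.183,.140],-24)
t=shot('top');s=shot('scene')
np.save('t_ax.npy',t['pixels']);np.save('s_ax.npy',s['pixels'])
c=t['pixels'][165:235,325:405].astype(int).min(2)
for r in c[::2]: print(''.join('#' if x>150 else ('+' if x>110 else '.') for x in r))
c=s['pixels'][170:275,95:205].astype(int).min(2)
print()
for r in c[::3]: print(''.join('#' if x>150 else ('+' if x>110 else '.') for x in r[::2]))
E
```

```text
t 18.0 shift current [0.23 0.51 0.21] target [0.23 0.51 0.21] turn [-0.02 -0.03  0.09]
................................................................................
................................................................................
................................................................................
................................................................................
................................................................................
................................................................................
...........................+++++++...+++++++....................................
.....................+++++++++++++++++++++++....................................
................+......+++++++.+++++.............+..+...........................
..............+++.......+++..++++#+++++++++++++....++++.........................
............+++++.....++##+++++#########+++++++++....++++.......................
...........+++.....+#####+.+++######+........++++++....+++......................
..................#######.+++###+.....+++
[... 3082 characters left out ...]
..+.....++++......++........
+++++++++++++++++++####++++.........++++...............
++++++++++++++++++#+####+++.........++++...............
+++++++++++++++++#######++++........++++...............
++++++++++++++++########++++.......+++++...............
++++++++++++++++#########+++.....######...+#........+++
+++++++++++++++#######################+..##....++++++++
++++++++++++++++####################++.+##+....++++++++
++++++++++++++++#################++......+...++++++++++
+++++++++++++++++##....######+++++######.....++++++++++
++++++++++++++++++##+################+.....++++++++++++
+++++++++++++++++++++#############+.....+++++++++++++++
+++++++++++++++++++++++++++++........++++++++++++++++++
```

```bash
python3 - <<'E'
from h import *
g=lambda p,u0,v0,w,h,k:cv2.resize(p[v0:v0+h,u0:u0+w],None,fx=k,fy=k,interpolation=cv2.INTER_CUBIC)
im=np.hstack([g(np.load('t_ax.npy'),335,165,55,85,7),g(np.load('s_ax.npy'),118,165,58,85,7)])
cv2.imwrite('pics/c7.png',cv2.convertScaleAbs(im[:,:,::-1],alpha=1.3,beta=0));print(im.shape)
E
```

```text
(595, 791, 3)
```

View pics/c7.png

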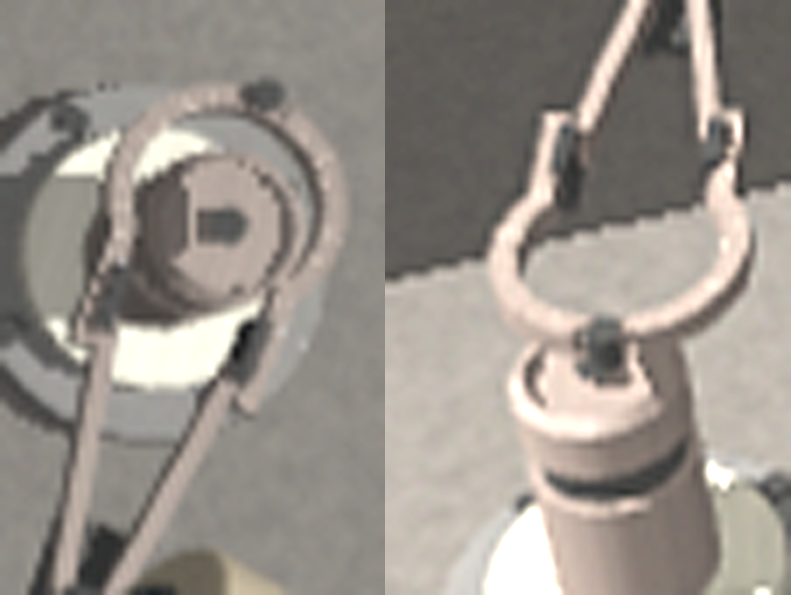

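The ring hangs open with both lugs in the jaw slots. In the top crop the hinge is at (262,95), the lug ends at (90,337) and (245,410), and the axle's keyhole at (222,226). In the scene crop the hinge is at (600,328) and the lug ends at about (735,115) and (553,115).

```bash
python3 - <<'E'
from h import *
t=shot('top');s=shot('scene');st=bot.get_state();R0=R.from_rotvec(st['ee_rot'])
T=lambda u,v:(335+u/7-.43,165+v/7-.43);S=lambda u,v:(118+(u-385)/7-.43,165+v/7-.43)
tool=lambda p:np.round(1000*R0.inv().apply(p-st['eef_pos']),1)
P={}
for n,a,b in(('hinge',(262,95),(600,328)),('lug+y',(85,337),(737,113)),('lug-y',(245,410),(553,113)),('axle',(222,226),(599,366))):
  p,e=tri(ray(t,*T(*a)),ray(s,*S(*b)));P[n]=p;print(n,np.round(p*1000,1),round(e*1000,1),tool(p))
A=at(t,*T(222,226),.110);print('axle top view',A)
M=(P['lug+y']+P['lug-y'])/2;d=P['hinge']-M;print('tilt',np.degrees(d[2]/np.hypot(*d[:2])),'len',np.linalg.norm(d),'yaw',np.degrees(np.arctan2(d[1],d[0])))
for z in(.140,.145,.150,.155):
  H=at(t,*T(262,95),z);M=(at(t,*T(85,337),z)+at(t,*T(245,410),z))/2
  I=(at(t,*T(133,200),z)+at(t,*T(315,200),z))/2
  print(z,'len',np.linalg.norm(H-M),'C',H+(M-H)*.364,'bore mid',I,'yaw',np.degrees(np.arctan2(*(H-M)[[1,0]])), 'C-A',1000*(H+(M-H)*.364-A)[:2])
E
```

```text
hinge [ 627.9 -267.2  153.6] 1.9 [243.2  -9.7 -19.5]
lug+y [ 556.7 -210.1  157.7] 1.3 [154.9 -33.1 -20.6]
lug-y [ 535.2 -257.5  157.5] 1.8 [154.4  18.9 -20.4]
axle [ 594.5 -266.5  110.2] 1.2 [213.9   3.1  24.9]
axle top view [ 0.5947367  -0.26593454  0.11      ]
tilt -2.578452572721597 len 0.08860279551333336 yaw -22.179866051706487
0.14 len 0.08927172091654736 C [ 0.60018905 -0.25888408  0.14      ] bore mid [ 0.59882646 -0.25794455  0.14      ] yaw -21.044592365704293 C-A [5.45234622 7.05046369]
0.145 len 0.08871984437003426 C [ 0.59951531 -0.25738728  0.145     ] bore mid [ 0.59816115 -0.25645356  0.145     ] yaw -21.044592365704304 C-A [4.77861595 8.54726455]
0.15 len 0.08816796782352128 C [ 0.59884158 -0.25589048  0.15      ] bore mid [ 0.59749584 -0.25496256  0.15      ] yaw -21.044592365704304 C-A [ 4.10488568 10.04406542]
0.155 len 0.0876160912770083 C [ 0.59816785 -0.25439368  0.155     ] bore mid [ 0.59683054 -0.25347157  0.155     ] yaw -21.04459236570432 C-A [ 3.4311554  11.54086628]
```

```bash
python3 - <<'E'
from h import *
st=bot.get_state();p=st['eef_pos']+[-.0035,-.0112,0];print(st['eef_pos'])
need2(p,-24);need2(p-[0,0,.0686],-24)
E
```

```text
[ 0.4011045  -0.17743401  0.14235   ]
t 18.2 shift current [ 0.13  1.17 -0.  ] target [ 0.14  1.17 -0.  ] turn [-0.01 -0.05  0.12]
t 18.2 shift current [0.37 1.17 6.85] target [0.38 1.17 6.85] turn [-0.01 -0.05  0.12]
```

Request:
apply_moves --motion '[[[0.05,0.3,0,0,0,0,1],[0.05,0.5,0.3,0,0,0,1],[0.05,0.3,0.6,0,0,0,1],[0.05,0.07,0.6,0,0,0,1],[0,0,0.5,0,0,0,1],[0,0,0,0,0,0,1],[0,0,0,0,0,0,1],[0,0,0,0,0,0,1]]]' --squeeze 60

```text
time_s: 19.0
eef_pos: [0.3978, -0.1892, 0.1224]
ee_rot: [-3.066, 0.649, 0.051]
wrist_force: [0.8, -0.6, -1.3]
gripper_width: 0.0342
grasp_force: 59.6
```

```bash
python3 - <<'E'
from h import *
st=bot.get_state();print(st['eef_pos'])
need2([.3976,-.1886,.1237],-24)
t=shot('top')
c=t['pixels'][172:218,342:392].astype(int).min(2)
for i,r in enumerate(c): print(172+i,''.join('0123456789ABCDEFGHIJKLMNOP'[min(x//10,25)] for x in r))
E
```

```text
[ 0.39784738 -0.18920383  0.12238712]
t 19.0 shift current [-0.05 -0.05 -0.13] target [-0.05 -0.05 -0.13] turn [-0.01 -0.08  0.09]
172 AAAAAAAAAAAAAAAAAAAAAAAAAAAAAAAAAAAAAAAAAAAAAAAAAA
173 AAAAAAAAA9AAAAAAAAAAAAAAAAAAAABBAAAAAAAAAAAAAAAAAA
174 9AAAAAAAAAAAAAAAAAAAAAAAAA9AAAAAAAAAAAAAAAAAAAAAAA
175 9AAAAAAAAAAAAAAAAAAAAAAAA9AAAAAAAAAAAAAAAAAAAAAAAA
176 AAAAAAA9A9AAAAAAAAAAAAAAAAAAAAAAAAAAAAAAAAAAAAAAAA
177 A9999AA7A9BBBBBBBBAAAAAAAAAAAAAAAAAAAAAAAAAAAAAAAA
178 966799BCCBBCBBCBBBBCBBAAAAAAAAAAAAAAAAAAAAAAAAAAAA
179 667ABCBBBBBBCCCCBBBBBBBBBAAAAAAA989AAAAAAAAAAAAAAA
180 77669BBBBBBBBCCCBBBBBBCCCBBBCB9A5668AAAAAAAAAAAAAA
181 766668BBBBBBBCCCBBBBCCCCCCCCCB7666679AAAAAAAAAAAAA
182 756668BCBBBCCCCCCCCCCCCCCCDBBB856667AAAAAA9AAAAAAA
183 877669ABBDCEFFEFFCCCCCBBBAA99A966779ABAAAAAAAAAAAA
184 BA965A8CDHIIHIIHECCDBCBAA9999865679BACBAAA9AAAAAAA
185 B7668BEIIIIHIIGECCCDCFFDBBBBBBA8767ABCCBAAAAAAAAAA
186 767ADIIIIIIHIHACCCDFGHCBA88ABCCBB9669BCCBAAAAAAAAA
187 67BHIIIIIIHHHBBCCEDC999966667ABBBB9769CCCBAAAAAAAA
188 7BHIJIIIIIHIEACCC9689BB97666667BBBBA769BCCBAAAAAAA
189 8FHHHHGIIIIH9CDCA789BCCC776777
[... 860 characters left out ...]
8B876557889BBB77767777ADCBCA8BCCBAAAAAAA
206 BBAAAA6555A75666567899877776679BFFCBB9BCCBBAAAAAAA
207 BAAAAA96567666676557988666667BEHIDCBABEDCBAAAAAAAA
208 BAAAAAA96775666666656666679BDHIIHBAACCCCBAAAAAAAAA
209 BAAAAAAA677566555677788ABDFHJJJIG97CCCCBAAAAAAAAAA
210 DDBADBA9786666555569ADEGHJJJJJIHD98DDDBAAAAAAAAAAA
211 HIEDIEE7AC6668AA89BFFIIIIJJIJJIFA7ACCDAAAAAAAAAAAA
212 CIIIIII8BB667CGGEGIIJIIIIJJJJIG867BCCBAAAAAAAAAAAA
213 7FIIIIE999568FJIIIJJJIIIJJJJIG93479CDAAAAAAAAAAAAA
214 6AFHII9CCC889HIIIIIIIIIIJJIJHB2367ACDAAAAAAAAAAAAA
215 678FHH8CBBCCCHIIIIIJIIIIJJIHE63568BCBAAAAAAAAAAAAA
216 6678DHDA99BCCJIIIIIJIIIIJJHEA43668CCAAAAAAAAAAAAAA
217 88777BGFB6CCEIIIIIJJIIIJIGEB82367ACBAAAAAAAAAAAAAA
```

```bash
python3 - <<'E'
from h import *
t=shot('top')
H=at(t,375.3,182.3,.1335)
for y in(-21,-22.2,-24):print(y,H[:2]-.032*np.array([np.cos(np.radians(y)),np.sin(np.radians(y))]))
# bore inner-edge points at ring top -> circle fit
pts=[(357,197),(356.6,194),(357.6,191),(384,197),(383.6,194),(382.6,191),(381.4,189),(380,187.4),(357.5,200),(384,200),(383,203)]
X=np.array([at(t,u-.5,v,.135)[:2] for u,v in pts])
q=np.linalg.lstsq(np.c_[2*X,np.ones(len(X))],(X**2).sum(1),rcond=None)[0];print('circle',q[:2],np.sqrt(q[2]+q[:2]@q[:2]))
# axle top disc outer: fit of keyhole centre
print('axle',at(t,366.4,196.9,.11))
E
```

```text
-21 [ 0.59288919 -0.26778838]
-22.2 [ 0.5931359  -0.26716525]
-24 [ 0.59353031 -0.26624058]
circle [ 0.59205988 -0.26623029] 0.02886348624869456
axle [ 0.59464069 -0.26618243  0.11      ]
```

Request:
apply_moves --motion '[[[0.09,-0.085,0,0,0,0,1],[0.01,0,0.4,0,0,0,1],[0.02,0,0.5,0,0,0,1],[0.02,0,0.5,0,0,0,1],[0.02,0,0.5,0,0,0,1],[0.01,0,0.3,0,0,0,1],[0,0,0,0,0,0,1],[0,0,0,0,0,0,1]]]' --squeeze 60

```text
time_s: 19.9
eef_pos: [0.399, -0.1888, 0.1002]
ee_rot: [-3.066, 0.649, 0.052]
wrist_force: [0.4, 0.1, -1.1]
gripper_width: 0.0343
grasp_force: 59.6
```

```bash
python3 - <<'E'
from h import *
need2([.3990,-.1880,.0736],-24)
t=shot('top')
c=t['pixels'][174:214,346:390].astype(int).min(2)
for i,r in enumerate(c): print(174+i,''.join('0123456789ABCDEFGHIJKLMNOP'[min(x//10,25)] for x in r))
E
```

```text
t 19.9 shift current [ 0.06 -0.08  2.66] target [ 0.06 -0.08  2.66] turn [-0.01 -0.06  0.08]
174 AAAAAAAAAAAAAAAAAAAAAA9AAAAAAAAAAAAAAAAAAAAA
175 AAAAAAAAAA9AAAAAAAAAAAAAAAAAAAAAAAAAAAAAAAAA
176 AAA9A9AAAAAAAAAAAAAAAAAAAAAAAAAAAAAAAAAAAAAA
177 9AA7A9BBBBBBBAAAAAAAAAAAAAAAAAAAAAAAAAAAAAAA
178 99BCBBBBBBCBBBBCBBAAAAAAAAAAAAAAAAAAAAAAAAAA
179 BCBBBBBBBCCBBBBBBBBBAAAAAAAAAAAAAAAAAAAAAAAA
180 9BBBBBBBBBCBBBBBBBBCCBAA9999AAAAAAAAAAAAAAAA
181 68BBBBBBBBCCBBBBCCCCCCB866668AAAAAAAAAAAAAAA
182 68BBBBBCCCCCCCCCCCCCCCA556667AAAAAAAAAAAAAAA
183 69ABBDCEFFDDCCCECCBCBC9756667AAAAA9AAAAAAAAA
184 5A8CDHIIHHDCCCCBBCBAAA8956779AAAAAAAAAAAAAAA
185 8BEHIIIHHECCDCCDDECBA8866789AACBAAAAAAAAAAAA
186 DIIIIIIHECCCDDEHGHDDDABA8679ACCCBAAAAAAAAAAA
187 IIIIIIGCCCCDGGGC999AAAAABA757BCCCBAAAAAAAAAA
188 IIIIIIBBCCEEGA689BBBCCB9CBB767BCCBAAAAAAAAAA
189 HHGIIG9CCCEBA779ACCCCCCCC9BBA57BCCBAAAAAAAAA
190 AAAGG9CDCAB6679CCCCCCCCCCB77B768BCCBAAAAAAAA
191 AAAA98CCE85678BCCCCCCCCCCC888B769DCBAAAAAAAA
192 AAAA8ACCB6667ACCCCCCCCCCCCCB79B67BCCBAAAAAAA
193 AAAA6ACDA5968CCCCCCCCBCCCCCB879869CCBA9AAAAA
194 AAA75BCF75769CCCCBBBBAA
[... 252 characters left out ...]
8B77BCBAAAAAAA
200 965558BCA5679CCCCCCCCBBCCCCCB79C77CCBAAAAAAA
201 965559CCB5677CCCCCCCCCCDCCCC77AB88DCCAAAAAAA
202 A6554BCC655779CCCCCCCCCCCCCB78B879DCBAAAAAAA
203 A6556CCC6556779CCCCCCCCCCCC78BB97BCCAAAAAAAA
204 A6558CCA7655778ABCCCCCCCCCB8AC89ACCBAAAAAAAA
205 A8556AA7775557889BBCCCBBCB9BCC99DCCBAAAAAAAA
206 AA6875666666567899ABCB88BABCEC8BCCBAAAAAAAAA
207 AA6C756655676557889AAAAABCBFGBACCCCA9AAAAAAA
208 A96C76665556666557899ABDEFFGECCCCCC9AAAAAAAA
209 A7A7566555555666778ABEFHJIA8CCCCCCBAAAAAAAAA
210 B6C7567655555558ADEGHIJJJH8ACCCCCCBAAAAAAAAA
211 D8A766ACB9AA89CEFIIIIJJIIE6CCDCCCBAAAAAAAAAA
212 9A7666FIIGGGEGIIJIIIIJIGGC7CCCCCCBAAAAAAAAAA
213 8C7567FIIJJIIIIIIIIIIJH9968CCCCCCAAAAAAAAAAA
```

Request:
apply_moves --motion '[[[0.01,0,0.3,0,0,0,1],[0.02,0,0.4,0,0,0,1],[0.02,0,0.4,0,0,0,1],[0.01,0,0.4,0,0,0,1],[0.01,0,0.4,0,0,0,1],[0.01,0,0.4,0,0,0,1],[0.01,0,0.25,0,0,0,1],[0,0,0.1,0,0,0,1],[0,0,0,0,0,0,1],[0,0,0,0,0,0,1],[0,0,0,0,0,0,1]]]' --squeeze 60

```text
time_s: 21.05
eef_pos: [0.399, -0.1889, 0.0738]
ee_rot: [-3.066, 0.649, 0.051]
wrist_force: [-0.5, -0.4, -1.7]
gripper_width: 0.034
grasp_force: 59.6
```

```bash
python3 - <<'E'
from h import *
need2([.3990,-.1888,.0736],-24)
st=bot.get_state();print(st['wrist_force'],st['wrist_torque'],np.abs(st['joint_velocities']).max())
t=shot('top');s=shot('scene')
c=t['pixels'][176:216,346:390].astype(int).min(2)
for i,r in enumerate(c[::2]): print(176+2*i,''.join('0123456789ABCDEFGHIJKLMNOP'[min(x//10,25)] for x in r))
c=s['pixels'][200:252,124:180].astype(int).min(2)
for i,r in enumerate(c): print(200+i,''.join('0123456789ABCDEFGHIJKLMNOP'[min(x//10,25)] for x in r))
for p in([.5946,-.2663,.082],[.5946,-.2663,.11],[.6276,-.278,.0865]):print(proj(s,p),proj(t,p))
E
```

```text
t 21.05 shift current [-0.   -0.    0.02] target [-0.   -0.    0.02] turn [-0.01 -0.08  0.08]
[-0.52468069 -0.35783382 -1.65584427] [0.03471285 0.11009773 0.0570799 ] 0.0024776614114420045
176 AAA9A9AAAAAAAAAAAAAAA9AAAAAAAAAAAAAAAAAAAAAA
178 99BCBBBBBBBBBBBCBBAAAAAAAAAAAAAAA9AAAAAAAAAA
180 9BBBBBBBBBCBBBBBBBCCCBAAAAAAAAAAAAAAAAAAAAAA
182 68BCBBBCCCCCCBBCCBBCBBA9AAAAAAAAAAAAAAAAAAAA
184 5A8CDHIIHHEDCCCDCCC686667ABBAAAAAAAAAA9AAAAA
186 DIIIIIGDBBBBDCB999AAA898ABCBBAAAAAAAAAAAAAAA
188 GHIIG9667AEHHA688BBBCCB9CABCCBBA99AAAAAAAAAA
190 AAA8666BGBB6679CCCCCCCCCCB77BCCBAAAAAAAAAAAA
192 AA66665565677ACCCCCCCCCCCCCB79CBBA99AAAAAAAA
194 A766665755769CCCCBBBBAABCCCCC7ACCBAAA9A9AAAA
196 A66665665566CCCCC7766667ACCCB78BCBBAA9AAAAA9
198 956665755676ACCCC7766668BCCCC77BDCBAAAAAAAAA
200 9566766555679CCCCCCCCBBCCCCCB79DDCBAAAAAAAAA
202 95666667555779CCCCCCCCCCCCCB78CDCCBBAAAAAAAA
204 A676655676556889BCCCCCCCCCB8ADCCCCCBAAAAAAAA
206 6BB755555666567899ABBB88BACCCDDCCCBAA99AAAAA
208 A75665555556666557899ACDBBBCCCCCCCB99AAAAAAA
210 7566A97555555569ADEFGIHACCCCCCCCCCBAAAAA9AAA
212 766BIIIIIGGGEGIIJIIIII7AC
[... 2928 characters left out ...]
CCA8888
247 EDEFFFFFHLNMMMMMNLGDDDCCCBAA9988888888878BCCCCCCCCB97888
248 DDEFFFFFJNMMMMMMNMHDDDCCCBAA998888888878ACCCCCCCCCB97888
249 DDEFFFFFINMMMMMMMNLFDDDCCBBAA99888888779BCCCCCCCCCA98888
250 DEFFFFFFIMMMMMMMMMMJDDDCCCBAA9988887778ABBBBBCCCCBA88888
251 DEFFFFFFHLNMMMMMMMMMHDCCCCBAA9888876AHHHIIIHCIBCBBA78888
(np.float64(150.70152278652108), np.float64(226.72330219655038)) (np.float64(362.79830422021024), np.float64(198.45383332635762))
(np.float64(148.56601501050153), np.float64(216.93149520737683)) (np.float64(366.4548011685792), np.float64(196.91877345759275))
(np.float64(148.65946240222146), np.float64(237.63411181251536)) (np.float64(368.0532602773282), np.float64(183.50501678230154))
```

```bash
python3 -c "
from cell import bot
print(bot.job_done())"
```

```text
the job is handed in; nothing more can be done
None
```

I handed the job in at about 21 s, with the ring held open on the squeezed pliers around the axle at the groove's middle height. By my camera checks it is centred to within about 1–2 mm and drooping about 2.6°, with no clear sign of contact in the wrist force, but the hand-in gave no pass or fail.

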